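Swing the bread board home in its dock

ROBOT

A 7-joint arm with a two-finger parallel gripper is mounted at the origin on a cart in front of the work surface, level with it; the furniture and walls round the work are solid. World frame = base frame: x ahead of the robot, y to its left, z up, the work surface at z = 0. Lengths are in mm, angles in rad, forces in N, time in s.
With the tool pointing down it reaches from about 425 to 825 mm from the base axis. Payload 3.6 kg.
Tool frame: the origin (TCP) lies midway between the tips of the shut fingers; the grasp point (between the pads) lies 19 mm behind it; z points along the fingers, y is the line along which they close (so a half turn about z gives the same grasp; the last joint's range is limited). The gripper opens to 93 mm and grips with 3 to 60 N. Pads are 15 mm wide; open, the fingers measure 128 mm over their backs; the gripper's body (75 mm by 188 mm) begins 65 mm behind the grasp point.
Start: joints at [1.232, 0.615, -0.013, 1.423, 0.008, 1.103, -0.04], TCP at [200.032, -618.425, 218.64] pointing down, gripper open.
Joint ranges: [-3.12, 3.12], [-0.3, 2.06], [-1.34, 1.32], [0.26, 2.42], [-1.36, 4.5], [0.01, 1.98], [-2.84, 2.84]. Speed limits (rad/s): [2.79, 2.79, 3.14, 3.14, 3.14, 3.14, 3.14].

INTERFACE

Orientations are given as a 3x3 rotation matrix whose columns are the frame's x, y, z axes.
In Python, from bench import r gives the robot as it stands.
- The arm moves only by the tool move_arm, never from a script. Its argument "moves" is a list of rows, each a list of 7 numbers: the shift along the world's x, y, z in mm, then the turn, a rotation vector about the world's x, y, z in rad, then the opening, from -1 (shut) to 1 (fully open). A call has 1 to 12 rows; each row is the pose to reach, as a shift and turn from the pose commanded when the call began; what a row does not reach only later rows make up. A row lasts 1/10 s, in which the tool goes at most 50 mm and 8.59 degrees, less where a joint would pass 70% of its speed; a pose out of reach is approached as far as the arm can. A call with a gripper value outside its range is refused whole. The fingers move at their own pace and stop on an object; "squeeze" is the grip in N (left out, the last holds). Time passes only in rows, so rows that repeat a pose let the fingers close. It gives the time, the measured TCP pose, the force, the opening and the grip force at its end, in the units of the state.
- r.get_state(): the state, without advancing time (a new reading comes with each control period).
- r.grab_frame(name): name is "side" or "top"; returns a dict with "pixels" (384x512x3 uint8, blue, green, red), "z_map" (384x512 float32, mm along the optical axis (not along the pixel's ray), 0 where there is no reading), "K" (3x3 intrinsics, pixels), "xyz" and "orientation" of the camera in the world. Camera axes: x right, y down, z forward; pixel columns grow to the right and rows downward; lengths in mm; the calibration is good to about 2 mm. A picture is of the moment at which its call begins.
- r.close_job(): hands the job in; it is judged then, once.
The state is a dict: "time": time; "qpos": joint angles; "qd": joint speeds; "joint_torque": joint torques, N m; "position": TCP position; "orientation": TCP orientation; "force": force on the tool from outside, world axes, zero at the start; "ft_torque": the same for the moment, N m; "grip_width": finger opening in mm; "finger_force": force on a finger pad.
Only numpy, scipy, OpenCV 4.12 (cv2) and the standard library are available. Lean on these libraries where they do the work, as an engineer would, in place of code of your own. Each camera call takes 0.05 s, during which the arm holds its last target. There are 200 camera calls.

TASK

Dock the narrow wooden bread board, with the tin riding on it: first push the board endways until its round heel sits in the curved cup of the dock, then swing the free end in about that cup, away from you, until the spring roller clicks out in front of it and holds it. Go by feel and push gently, never harder than about 20 N, keep the tin on the board, and leave the other things alone.

Things in the scene. Friction and masses are not known exactly. Their poses are not given: they have to be found in the camera images.
- board: loose pale oak board lying flat, 220 x 80 x 18 mm, 0.2 to 0.4 kg; too wide to grip. Heel end a half circle of radius 40 mm about the origin (on the underside). Own frame: y = +40 (tip of heel) to -180 mm (free end), x = -40 (front edge, towards the robot) to +40 mm; free end square at x < 0, its back corner (x > 0) rounded to 40 mm. Starts about 3 cm short of the cup, free end 0.58 to 0.68 rad out towards the robot
- heel (a point): centre of the half circle of the board's heel, at half thickness; axes as the board's
- free_end (a point): middle of the flat part of the board's free end face (board x = -20, y = -180 mm), at half thickness; axes as the board's
- dock: dock fixed to the worktop, place and yaw vary: black smooth plastic cup, dark wood back rail, both 20 mm high, aluminium guide plate with a grey slide. Origin on the worktop at the cup's centre; -y points from the cup to the catch, +x away from the robot to the rail. Docked, the board's y axis lies along the dock's within 0.1 rad, depending on how the slide is set
- cup (a point): centre of the cup, 9 mm above the worktop; axes as the dock's. The cup wall has an inner radius of 41.5 mm, open towards -y; the heel end is home when heel lies within about 2 mm of this point
- catch (a joint): the spring roller catch, in m: 0 fully out, up to 0.010 as the board's end pushes it aside (away from the cup); spring 4 N at 0, 6 N when passed. It springs out again in front of the board when its front corner has passed, about 1.5 mm before the board meets the buffer. Passing it takes about 3 to 8 N at the board's front edge near the free end, friction included
- tin: small oblong food tin, 63 x 105 x 28 mm, 0.15 kg, lying loose on top of the board; origin in the centre of its underside. It must stay on the board
- mug: light blue mug, 93 mm high, standing to the right of the work; origin in the centre of its underside; leave alone
- jar: spice jar, 41 mm across and 105 mm high, standing behind the dock; origin in the centre of its underside; leave alone
- stop_nominal (a point): nominal spot of the rubber buffer that stops the docked board's back edge (dock x = +40, y = -125 mm). Buffer and catch sit on the grey slide (27 mm high; dock y = -113 to -233, x = -56 to +62 mm), which is clamped somewhere between 0.055 rad nearer the robot and 0.09 rad farther, about the cup's centre (10 and 16 mm at the catch): it differs every time, is not reported and does not give, so click and stop must be felt
- roller_nominal (a point): nominal centre of the catch's brass roller, 7 mm across, axis upright (dock x = -45, y = -176 mm); the real one is turned about the cup's centre by the slide's unreported setting, 0.055 rad nearer to 0.09 rad farther. It stands about 6 mm into the way of the board's front corner
- tea_light: tea light in a metal cup, 38 mm across, 16 mm high, standing to the right of the work beyond the mug; origin in the centre of its underside; leave alone

How it is judged:
By the outcome, as a careful person would: the job done as asked, in the order asked, and still so for the second after the job is handed in, with the robot touching nothing.
It also fails if it takes over 72 s, if anything falls off the work surface, if the arm or the gripper's body presses on something with over 40 N, if the wrist force passes 120 N, or if a joint passes its speed limit or range.

## Working session

There is one attempt and no reset: what is moved stays moved. The work goes in short steps, Python scripts to look and compute and a tool call to move; the robot and the scene stay as the last step left them, time stands still between calls to the robot, and variables do not carry over. Pictures are saved under pics/ and viewed, at most 10 in all, crops included, and the job is handed in when it is done.

Besides the shell and the picture viewer there is one more tool, called after "Call:" in YAML: its name, and indented under it one key for each argument. move_arm: Moves the arm, as the interface text tells. Its arguments: {"type":"object","properties":{"moves":{"type":"array","items":{"type":"array","items":{"type":"number"}}},"squeeze":{"type":"number"}},"required":["moves"]}

```bash
mkdir -p pics
cat > h.py <<'E'
import numpy as np, cv2
from bench import r
def grab(n):
    f=r.grab_frame(n); return f
def world(f,u,v,z=None):
    K=np.array(f["K"]);R=np.array(f["orientation"]);t=np.array(f["xyz"])
    d=R@np.linalg.inv(K)@np.array([u,v,1.])
    if z is None:
        return t+d*f["z_map"][int(round(v)),int(round(u))]
    return t+d*(z-t[2])/d[2]
def pix(f,p):
    K=np.array(f["K"]);R=np.array(f["orientation"]);t=np.array(f["xyz"])
    c=K@(R.T@(np.array(p)-t)); return c[:2]/c[2]
E
python3 - <<'E'
from h import *
for n in("top","side"):
    f=grab(n); cv2.imwrite(f"pics/{n}0.png",f["pixels"]); np.save(f"{n}0.npy",f,allow_pickle=True)
    print(n,f["xyz"],np.round(f["orientation"],3).tolist(),np.array(f["K"]).tolist())
s=r.get_state();print(s["time"],s["position"],np.round(s["orientation"],3).tolist(),s["force"])
E
```

```text
top [ 414.79321121    5.17389926 1146.76468891] [[-0.0, -0.988, 0.156], [-1.0, 0.004, 0.026], [-0.026, -0.156, -0.987]] [[444.20196219083, 0.0, 255.81701059617933], [0.0, 444.20196219083, 186.0115211454842], [0.0, 0.0, 1.0]]
side [ 389.83288955 -878.54377377  524.25432723] [[0.974, -0.09, 0.208], [-0.226, -0.434, 0.872], [0.012, -0.896, -0.443]] [[417.59138389600037, 0.0, 253.98736118197206], [0.0, 417.59138389600037, 185.87388791262293], [0.0, 0.0, 1.0]]
0.1 [ 199.83220668 -617.770388    217.59150275] [[0.951, 0.308, -0.001], [0.308, -0.951, 0.002], [-0.0, -0.002, -1.0]] [-0.91187227  0.19661979 -1.12651097]
```

View pics/top0.png

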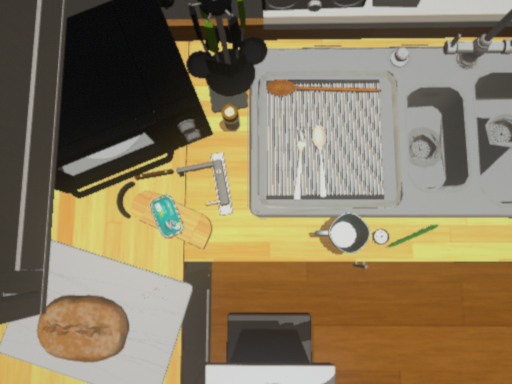

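View pics/side0.png

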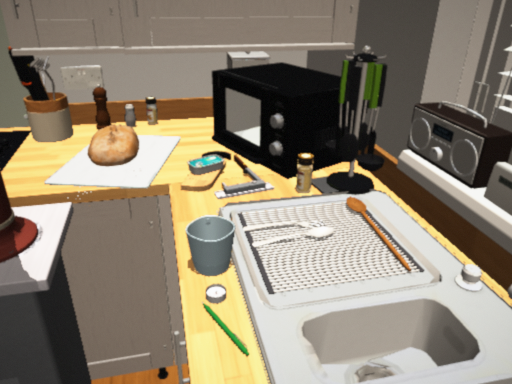

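The top view shows the cup at about (127,200), the board with its tin around (170,218), and the slide around (222,183). I'll enlarge that area.

Run:
```python
from h import *
f=np.load("top0.npy",allow_pickle=True).item()
c=f["pixels"][145:255,105:245]; cv2.imwrite("pics/c0.png",cv2.resize(c,None,fx=5.4,fy=5.4,interpolation=cv2.INTER_CUBIC))
```

```text
(no output)
```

View pics/c0.png

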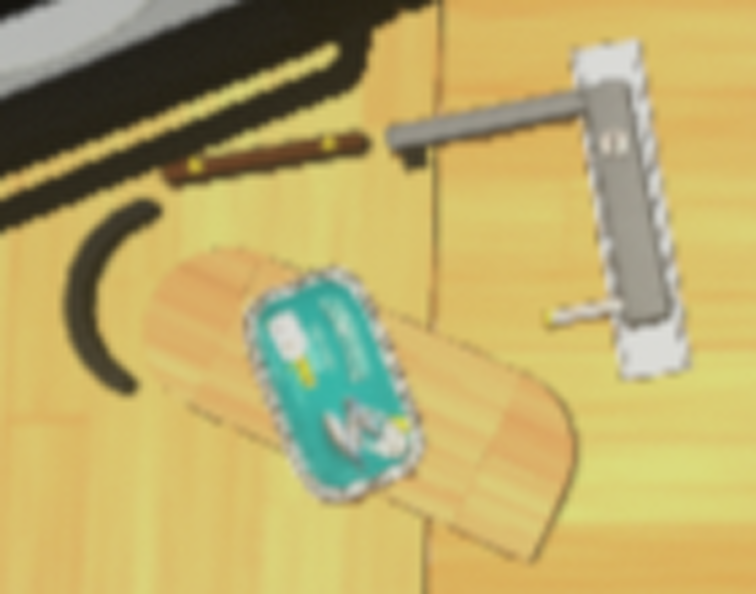

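The crop shows the cup arc from (150,210) through (80,300) to (130,385). The board's free corner is at (530,562), its heel at about (145,320), the roller at (550,318) and the buffer at (413,160). Next I'll fit poses to these.

```bash
cat > fit.py <<'E'
from h import *
from scipy.optimize import least_squares
from scipy.spatial.transform import Rotation as Ro
def sdf(p): # board outline distance, board frame
    x,y=p[:,0],p[:,1]
    d=np.where(y>0,np.hypot(x,y)-40, np.maximum(np.abs(x)-40,-180-y))
    m=(x>0)&(y<-140); d[m]=np.hypot(x[m],y[m]+140)-40
    return d
def fitboard(P,x0):
    g=lambda q:sdf((P-q[:2])@np.array([[np.cos(q[2]),-np.sin(q[2])],[np.sin(q[2]),np.cos(q[2])]]))
    s=least_squares(g,x0,loss="soft_l1",f_scale=2.); return s.x,np.abs(g(s.x))
E
python3 - <<'E'
from fit import *
f=np.load("top0.npy",allow_pickle=True).item()
W=lambda u,v,z:world(f,105+(u+.5)/5.4-.5,145+(v+.5)/5.4-.5,z)[:2]
# depth heights
vv,uu=np.mgrid[145:255,105:245]
P=np.array([[world(f,u,v) for u in range(105,245)] for v in range(145,255)])
H=P[...,2]; print("worktop",np.median(H[90:,:40]))
hm=(np.clip(H,-5,60)+5)/65*255
# hand points
cup_out=[(150,202),(110,220),(85,245),(70,275),(65,305),(72,340),(90,370),(115,392)]
cup_in=[(157,218),(125,235),(105,262),(95,300),(100,340),(115,367),(135,382)]
for pts,z in((cup_out,20),(cup_in,20)):
    Q=np.array([W(*p,z) for p in pts])
    s=least_squares(lambda q:np.hypot(*(Q-q[:2]).T)-q[2],[*Q.mean(0)-[0,30],45]);print("cup",s.x,np.abs(s.fun).max())
bp=[(142,325),(150,290),(180,260),(230,247),(270,258),(390,307),(450,335),(520,368),(555,395),(575,430),(576,465),(555,515),(532,560),(490,540),(440,517),(400,498),(285,450),(240,428),(195,405),(155,375)]
Q=np.array([W(*p,18) for p in bp])
a=W(185,320,18)
q,e=fitboard(Q,[a[0],a[1],-0.5+0]); print("board",q,e.round(1))
for n,p,z in(("railL",(170,178),20),("railR",(365,142),20),("roller",(550,318),25),("buffer tip",(413,165),27),("slideTop nearR",(668,318),27),("slide near L",(628,325),27),("slide far L",(585,85),27),("slide far R",(625,82),27),("plate TL",(573,45),2),("plate TR",(638,40),2),("plate BL",(622,378),2),("plate BR",(690,368),2)):
    print(n,W(*p,z).round(1), "depth z",H[int(p[1]/5.4),int(p[0]/5.4)].round(1))
tp=[(335,268),(250,315),(330,500),(420,455)]
print("tin",[W(*p,46).round(1).tolist() for p in tp])
print("tin z",H[int(390/5.4),int(350/5.4)])
E
```

```text
worktop 1.022806036150314
cup [556.80570109 344.45699703  48.97162466] 0.37191711488976864
cup [555.80568413 335.63643358  44.22897862] 0.6536168417650217
board [ 5.43667034e+02  3.16470152e+02 -4.15362527e-01] [0.4 1.6 0.4 0.8 1.  0.8 0.1 0.8 1.5 0.3 1.1 1.  0.2 0.3 0.5 0.9 0.7 0.1
 1.3 0.2]
railL [616.2 345.7] depth z 19.8
railR [633.3 252. ] depth z 16.7
roller [547.3 160.6] depth z 17.2
buffer tip [620.7 227.1] depth z 21.7
slideTop nearR [546.9 104.6] depth z 20.6
slide near L [543.6 123.5] depth z 23.3
slide far L [659.2 145.5] depth z 3.5
slide far R [660.5 126.3] depth z 21.5
plate TL [684.7 154.8] depth z -0.0
plate TR [687.  122.9] depth z 5.4
plate BL [521.  128.7] depth z 10.6
plate BR [525.7  96.1] depth z 10.6
tin [[568.6, 258.6], [546.7, 297.7], [461.1, 257.6], [481.7, 216.6]]
tin z 44.45334811839098
```

The fit puts the cup at about (556,338), the board's heel at (544,316) and its yaw at -0.415. The docked yaw comes out near +0.2. I'll approach the free end with the fingers shut.

Call:
move_arm:
  moves:
    - [50,60,0,0,0,0.15,-1]
    - [100,120,0,0,0,0.3,-1]
    - [150,180,0,0,0,0.4,-1]
    - [200,240,0,0,0,0.5,-1]
    - [250,300,0,0,0,0.6,-1]
    - [250,350,0,0,0,0.7,-1]
    - [250,400,0,0,0,0.84,-1]
    - [250,450,0,0,0,0.84,-1]
    - [250,500,0,0,0,0.84,-1]
    - [250,550,0,0,0,0.84,-1]
    - [250,600,0,0,0,0.84,-1]
    - [250,600,0,0,0,0.84,-1]

```text
time: 1.3
position: [442.6, -88.2, 218.5]
orientation: [[0.406, 0.914, -0.0], [0.914, -0.406, 0.0], [-0.0, -0.0, -1.0]]
force: [1.0, -0.2, 0.2]
grip_width: 2.6
finger_force: 0.0
```

Call:
move_arm:
  moves:
    - [0,40,0,0,0,0,-1]
    - [2,80,0,0,0,0,-1]
    - [3,120,0,0,0,0,-1]
    - [3,150,-40,0,0,0,-1]
    - [3,150,-80,0,0,0,-1]
    - [3,150,-120,0,0,0,-1]
    - [3,150,-130,0,0,0,-1]
    - [3,150,-130,0,0,0,-1]
    - [3,150,-130,0,0,0,-1]

```text
time: 2.2
position: [447.0, 59.9, 89.7]
orientation: [[0.406, 0.914, 0.002], [0.914, -0.406, 0.0], [0.001, 0.002, -1.0]]
force: [-0.2, 0.2, -0.5]
grip_width: 0.4
finger_force: 0.0
```

Run:
```python
from h import *
s=r.get_state();print(s["time"],s["position"],s["force"],s["grip_width"])
f=grab("top"); np.save("top1.npy",f,allow_pickle=True)
cv2.imwrite("pics/c1.png",cv2.resize(f["pixels"][145:255,105:245],None,fx=5.4,fy=5.4,interpolation=cv2.INTER_CUBIC))
p=s["position"]; 
print("tip px in crop",((pix(f,p)-[105,145]+.5)*5.4))
for q in((0,0),(-40,-180),(-10,-200),(0,-180)):
    c,S=np.cos(-.415),np.sin(-.415); w=[543.7+c*q[0]-S*q[1],316.5+S*q[0]+c*q[1],18]; print(q,np.round(w,1),((pix(f,w)-[105,145]+.5)*5.4).round())
```

```text
2.2 [447.02709103  59.89906931  89.74856233] [-0.21868578  0.20341752 -0.45538573] 0.36697789038665196
tip px in crop [755.79892142 528.1095689 ]
(0, 0) [543.7 316.5  18. ] [226. 329.]
(-40, -180) [434.5 167.9  18. ] [533. 560.]
(-10, -200) [453.9 137.5  18. ] [598. 518.]
(0, -180) [471.1 151.8  18. ] [569. 481.]
```

View pics/c1.png

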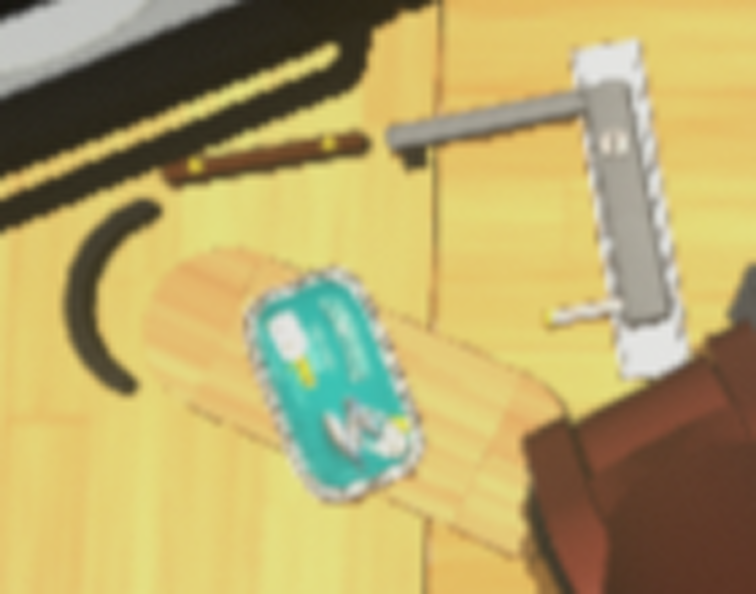

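The gripper hangs to the right of the free end, whose corner is near (525,555), and the way down is clear. I'll lower it and move to just short of the end face.

Call:
move_arm:
  moves:
    - [3,20,-40,0,0,0,-1]
    - [6,40,-70,0,0,0,-1]
    - [6,60,-81,0,0,0,-1]
    - [7,74,-81,0,0,0,-1]
    - [7,74,-81,0,0,0,-1]
    - [7,74,-81,0,0,0,-1]

```text
time: 2.85
position: [454.1, 133.5, 9.1]
orientation: [[0.406, 0.914, 0.003], [0.914, -0.406, 0.0], [0.001, 0.002, -1.0]]
force: [0.7, -0.6, -0.2]
grip_width: 0.3
finger_force: 0.0
```

Call:
move_arm:
  moves:
    - [1.6,3.6,0,0,0,0,-1]
    - [3.2,7.2,0,0,0,0,-1]
    - [4.4,10,0,0,0,0,-1]
    - [5.4,12,0,0,0,0,-1]
    - [6.2,14,0,0,0,0,-1]
    - [7,16,0,0,0,0,-1]
    - [8,18,0,0,0,0,-1]
    - [8.8,20,0,0,0,0,-1]
    - [9.8,22,0,0,0,0,-1]
    - [10.6,24,0,0,0,0,-1]

```text
time: 3.85
position: [463.7, 158.5, 7.5]
orientation: [[0.405, 0.914, 0.0], [0.914, -0.405, 0.001], [0.001, -0.0, -1.0]]
force: [-1.0, -2.1, -0.9]
grip_width: 0.5
finger_force: 1.0
```

```bash
cat > look.py <<'E'
from fit import *
import sys
def seg(f,lo=8,hi=23):
    # board-top pixels: wood-pale colour & height, on the z=18 plane
    K=np.array(f["K"]);R=np.array(f["orientation"]);t=np.array(f["xyz"])
    vv,uu=np.mgrid[145:265,105:245]
    d=np.stack([uu,vv,np.ones_like(uu)],-1)@np.linalg.inv(K).T@R.T
    P=t+d*f["z_map"][145:265,105:245,None]; return P,d,t
f=grab("top"); np.save("last.npy",f,allow_pickle=True)
s=r.get_state();print(round(s["time"],2),s["position"].round(1) if hasattr(s["position"],"round") else s["position"],np.round(s["force"],1))
cv2.imwrite(sys.argv[1],cv2.resize(f["pixels"][145:255,105:245],None,fx=5.4,fy=5.4,interpolation=cv2.INTER_CUBIC))
E
python3 look.py pics/c2.png
```

```text
3.9 [464.  159.1   7.5] [-0.6 -1.8 -0.6]
```

View pics/c2.png

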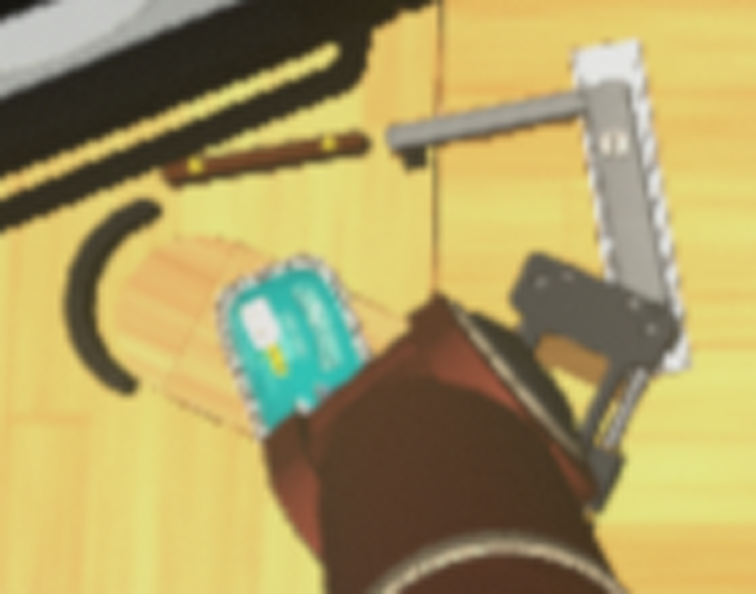

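The board has moved about 13 mm. Its heel edge is at x≈112 px and the cup's inner wall at 95 px, so roughly 11 mm remain. The force is about 2 N, and I'll continue slowly.

Call:
move_arm:
  moves:
    - [0.8,1.6,0,0,0,0,-1]
    - [1.6,3.2,0,0,0,0,-1]
    - [2.4,4.8,0,0,0,0,-1]
    - [3.2,6.2,0,0,0,0,-1]
    - [3.8,7.4,0,0,0,0,-1]

```text
time: 4.4
position: [467.5, 165.5, 7.6]
orientation: [[0.406, 0.914, 0.0], [0.914, -0.406, 0.0], [0.0, -0.0, -1.0]]
force: [-0.4, -1.5, -1.2]
grip_width: 0.3
finger_force: 0.9
```

Call:
move_arm:
  moves:
    - [0.5,1,0,0,0,0,-1]
    - [1,2,0,0,0,0,-1]

```text
time: 4.6
position: [468.4, 167.2, 7.6]
orientation: [[0.406, 0.914, -0.0], [0.914, -0.406, -0.0], [-0.0, -0.0, -1.0]]
force: [-0.8, -2.7, -1.8]
grip_width: 0.5
finger_force: 1.0
```

Call:
move_arm:
  moves:
    - [0.5,1,0,0,0,0,-1]
    - [1,2,0,0,0,0,-1]

```text
time: 4.8
position: [469.4, 169.2, 7.6]
orientation: [[0.406, 0.914, -0.0], [0.914, -0.406, -0.0], [-0.0, -0.0, -1.0]]
force: [-1.2, -2.1, -0.2]
grip_width: 0.9
finger_force: 0.9
```

Call:
move_arm:
  moves:
    - [0.5,0.9,0,0,0,0,-1]

```text
time: 4.9
position: [469.9, 170.2, 7.6]
orientation: [[0.406, 0.914, -0.0], [0.914, -0.406, 0.0], [0.0, -0.0, -1.0]]
force: [-0.4, -1.4, -1.6]
grip_width: 0.4
finger_force: 0.9
```

Call:
move_arm:
  moves:
    - [0.5,0.9,0,0,0,0,-1]

```text
time: 5.0
position: [470.4, 171.1, 7.6]
orientation: [[0.406, 0.914, -0.0], [0.914, -0.406, 0.0], [0.0, -0.0, -1.0]]
force: [0.0, -3.2, -1.5]
grip_width: 0.4
finger_force: 0.9
```

Call:
move_arm:
  moves:
    - [0.5,0.9,0,0,0,0,-1]

```text
time: 5.1
position: [470.9, 172.0, 7.6]
orientation: [[0.406, 0.914, -0.0], [0.914, -0.406, 0.0], [0.0, -0.0, -1.0]]
force: [-0.8, -0.9, -1.4]
grip_width: 0.6
finger_force: 0.9
```

Call:
move_arm:
  moves:
    - [0.5,0.9,0,0,0,0,-1]

```text
time: 5.2
position: [471.4, 172.9, 7.6]
orientation: [[0.406, 0.914, -0.0], [0.914, -0.406, -0.0], [-0.0, -0.0, -1.0]]
force: [-1.0, -2.4, -1.8]
grip_width: 0.5
finger_force: 0.9
```

Call:
move_arm:
  moves:
    - [0.4,0.8,0,0,0,0,-1]

```text
time: 5.3
position: [471.6, 173.4, 7.6]
orientation: [[0.406, 0.914, -0.001], [0.914, -0.406, -0.001], [-0.001, -0.0, -1.0]]
force: [-1.0, -2.5, 0.8]
grip_width: 0.4
finger_force: 1.6
```

Call:
move_arm:
  moves:
    - [0.4,0.8,0,0,0,0,-1]

```text
time: 5.4
position: [471.7, 173.5, 7.6]
orientation: [[0.406, 0.914, -0.001], [0.914, -0.406, -0.002], [-0.002, -0.001, -1.0]]
force: [-2.3, -3.4, 1.3]
grip_width: 0.2
finger_force: 2.0
```

Call:
move_arm:
  moves:
    - [0.4,0.8,0,0,0,0,-1]

```text
time: 5.5
position: [471.8, 173.7, 7.6]
orientation: [[0.407, 0.914, -0.002], [0.914, -0.407, -0.003], [-0.003, -0.001, -1.0]]
force: [-3.4, -5.1, 2.8]
grip_width: 0.6
finger_force: 2.9
```

```bash
python3 look.py pics/c3.png
```

```text
5.55 [471.8 173.7   7.6] [-1.7 -3.9  2.1]
```

View pics/c3.png

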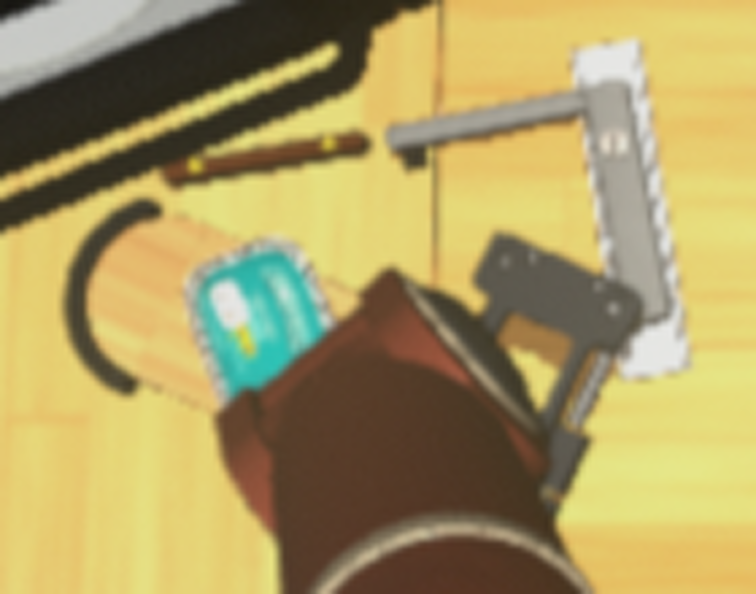

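The heel now sits against the cup wall, around (90,300), and the force is rising while the arm has stalled. I'll press a touch more, then back off, lift and turn toward the front edge.

Call:
move_arm:
  moves:
    - [0.5,1,0,0,0,0,-1]
    - [0.9,1.8,0,0,0,0,-1]
    - [0.9,1.8,0,0,0,0,-1]

```text
time: 5.85
position: [471.8, 173.8, 7.6]
orientation: [[0.408, 0.913, -0.004], [0.913, -0.408, -0.005], [-0.007, -0.002, -1.0]]
force: [-2.7, -6.8, 3.2]
grip_width: 0.4
finger_force: 3.8
```

Call:
move_arm:
  moves:
    - [-4,-8,0,0,0,0,-1]
    - [-8,-18,0,0,0,0,-1]
    - [-8,-18,40,0,0,0,-1]
    - [-12,-18,80,0,0,0.15,-1]
    - [-20,-10,85,0,0,0.3,-1]
    - [-30,10,85,0,0,0.45,-1]
    - [-35,30,85,0,0,0.6,-1]
    - [-40,50,85,0,0,0.75,-1]
    - [-45,55,85,0,0,0.9,-1]
    - [-45,55,85,0,0,1.05,-1]
    - [-45,55,85,0,0,1.2,-1]
    - [-45,55,85,0,0,1.35,-1]

```text
time: 7.05
position: [428.9, 233.0, 93.0]
orientation: [[-0.807, 0.591, 0.002], [0.591, 0.807, 0.003], [0.0, 0.003, -1.0]]
force: [0.2, -0.9, -0.2]
grip_width: 0.4
finger_force: 0.0
```

Call:
move_arm:
  moves:
    - [0,0,0,0,0,0.13,-1]
    - [0,0,0,0,0,0.22,-1]
    - [0,0,0,0,0,0.22,-1]

```text
time: 7.35
position: [428.9, 232.6, 92.8]
orientation: [[-0.913, 0.407, 0.001], [0.407, 0.913, 0.003], [0.0, 0.003, -1.0]]
force: [-0.0, -0.1, 0.7]
grip_width: 0.9
finger_force: 0.0
```

```bash
python3 look.py pics/c4.png
```

```text
7.4 [428.8 232.5  92.8] [-0.2 -0.4 -0.1]
```

View pics/c4.png

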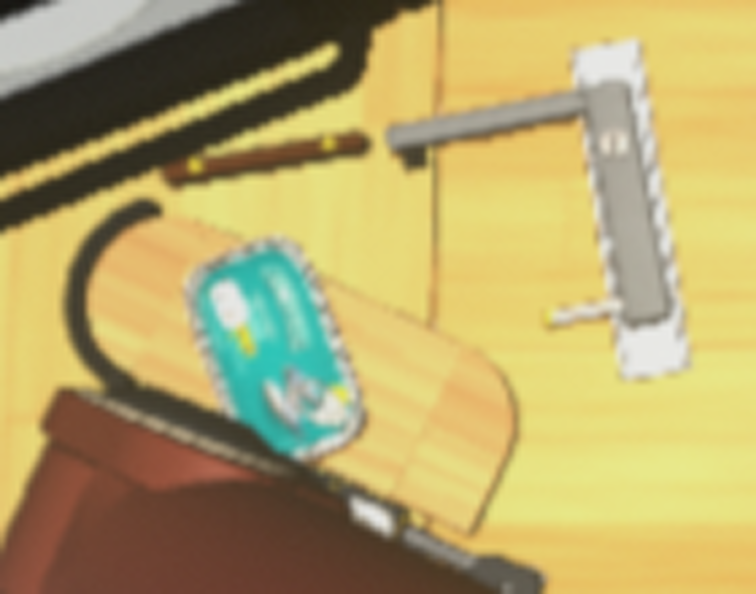

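The board is seated and the tin is in place, with the gripper in front of the front edge. I'll lower it and compute the arc.

Call:
move_arm:
  moves:
    - [0,2,-40,0,0,0,-1]
    - [1,4,-75,0,0,0,-1]
    - [1,4,-85,0,0,0,-1]
    - [1,4,-85,0,0,0,-1]

```text
time: 7.8
position: [428.8, 236.0, 6.9]
orientation: [[-0.914, 0.407, -0.002], [0.407, 0.914, -0.001], [0.001, -0.002, -1.0]]
force: [0.7, 0.2, 0.5]
grip_width: 0.5
finger_force: 0.0
```

Run:
```python
import numpy as np
C=np.array([556.5,341])
def p(f,x=-47.5,y=-146): c,s=np.cos(f),np.sin(f); return C+[c*x-s*y,s*x+c*y]
print("pre",p(-.415,-53))
for f in np.arange(-.415,.26,.02): print(round(f,3),p(f).round(1),(p(f)-p(-.415)).round(1))
```

```text
pre [449.13310518 228.76208352]
-0.415 [454.2 226.5] [0. 0.]
-0.395 [456.5 224.5] [ 2.3 -2. ]
-0.375 [458.8 222.5] [ 4.7 -4. ]
-0.355 [461.2 220.6] [ 7.  -5.9]
-0.335 [463.6 218.7] [ 9.5 -7.8]
-0.315 [466.1 216.9] [11.9 -9.6]
-0.295 [468.6 215.1] [ 14.4 -11.4]
-0.275 [471.1 213.4] [ 17.  -13.2]
-0.255 [473.7 211.7] [ 19.5 -14.8]
-0.235 [476.3 210.1] [ 22.1 -16.5]
-0.215 [478.9 208.5] [ 24.8 -18. ]
-0.195 [481.6 207. ] [ 27.4 -19.6]
-0.175 [484.3 205.5] [ 30.1 -21. ]
-0.155 [487.  204.1] [ 32.9 -22.5]
-0.135 [489.8 202.7] [ 35.6 -23.8]
-0.115 [492.6 201.4] [ 38.4 -25.1]
-0.095 [495.4 200.2] [ 41.2 -26.4]
-0.075 [498.2 199. ] [ 44.  -27.6]
-0.055 [501.  197.8] [ 46.9 -28.7]
-0.035 [503.9 196.8] [ 49.8 -29.8]
-0.015 [506.8 195.7] [ 52.6 -30.8]
0.005 [509.7 194.8] [ 55.6 -31.8]
0.025 [512.7 193.9] [ 58.5 -32.7]
0.045 [515.6 193. ] [ 61.4 -33.5]
0.065 [518.6 192.2] [ 64.4 -34.3]
0.085 [521.6 191.5] [ 67.4 -35.1]
0.105 [524.6 190.8] [ 70.4 -35.7]
0.125 [527.6 190.2] [ 73.4 -36.3]
0.145 [530.6 189.7] [ 76.4 -36.9]
0.165 [533.6 189.2] [ 79.5 -37.4]
0.185 [536.7 188.8] [ 82.5 -37.8]
0.205 [539.7 188.4] [ 85.5 -38.2]
0.225 [542.8 188.1] [ 88.6 -38.5]
0.245 [545.8 187.8] [ 91.7 -38.7]
```

Call:
move_arm:
  moves:
    - [6,-2,1,0,0,0,-1]
    - [12,-4,1,0,0,0,-1]
    - [18,-6,1,0,0,0,-1]
    - [21,-7.5,1,0,0,0,-1]
    - [23,-8.5,1,0,0,0,-1]
    - [24.5,-9,1,0,0,0,-1]
    - [26,-9.8,1,0,0,0,-1]

```text
time: 8.5
position: [454.7, 226.3, 8.6]
orientation: [[-0.914, 0.406, -0.001], [0.406, 0.914, -0.0], [0.001, -0.001, -1.0]]
force: [-1.9, 0.3, 2.0]
grip_width: 0.8
finger_force: 1.3
```

Call:
move_arm:
  moves:
    - [2.3,-1.7,0,0,0,0.02,-1]
    - [4.7,-3.5,0,0,0,0.04,-1]
    - [7,-5.2,0,0,0,0.06,-1]
    - [9.5,-6.9,0,0,0,0.08,-1]

```text
time: 8.9
position: [464.8, 218.6, 8.4]
orientation: [[-0.944, 0.331, -0.001], [0.331, 0.944, -0.001], [0.0, -0.001, -1.0]]
force: [-3.0, -0.2, 2.1]
grip_width: 0.7
finger_force: 1.5
```

Call:
move_arm:
  moves:
    - [2.5,-1.7,0,0,0,0.02,-1]
    - [5,-3.4,0,0,0,0.04,-1]
    - [7.5,-5.0,0,0,0,0.06,-1]
    - [10.1,-6.6,0,0,0,0.08,-1]
    - [12.7,-8.1,0,0,0,0.1,-1]
    - [15.3,-9.5,0,0,0,0.12,-1]
    - [18,-10.9,0,0,0,0.14,-1]
    - [20.7,-12.2,0,0,0,0.16,-1]

```text
time: 9.7
position: [486.0, 206.8, 8.6]
orientation: [[-0.984, 0.176, -0.0], [0.176, 0.984, -0.0], [-0.0, -0.0, -1.0]]
force: [-2.3, -1.2, -0.0]
grip_width: 0.3
finger_force: 1.0
```

```bash
python3 look.py pics/c5.png
```

```text
9.75 [486.5 206.6   8.6] [-1.6 -1.3  0.1]
```

View pics/c5.png

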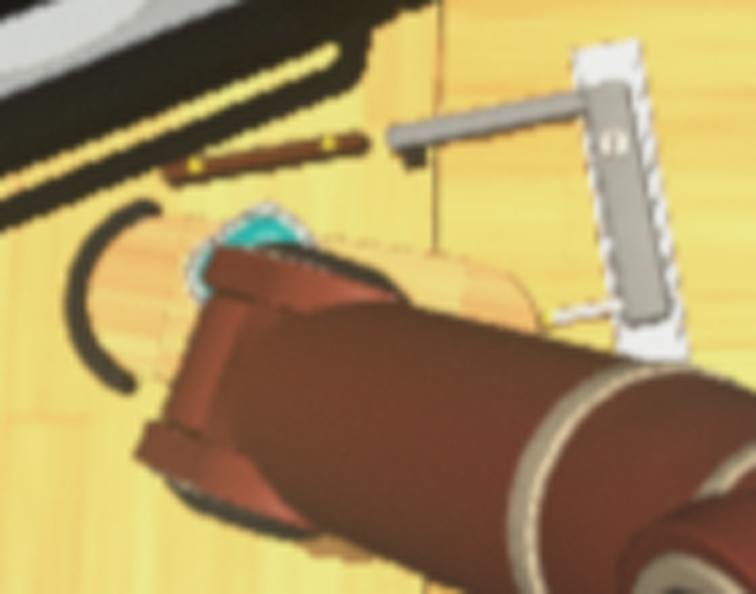

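The heel is still in the cup (edge at about (90,300)), the tin is riding, and the rounded corner is just reaching the roller at (548,322). I'll continue in shorter steps and watch the force.

Call:
move_arm:
  moves:
    - [2.6,-1.2,0,0,0,0.02,-1]
    - [5.2,-2.4,0,0,0,0.04,-1]
    - [7.9,-3.6,0,0,0,0.06,-1]
    - [10.7,-4.7,0,0,0,0.08,-1]

```text
time: 10.15
position: [495.4, 202.7, 8.7]
orientation: [[-0.995, 0.096, -0.002], [0.096, 0.995, 0.0], [0.002, 0.0, -1.0]]
force: [-6.0, -0.3, 2.5]
grip_width: 0.4
finger_force: 2.6
```

Call:
move_arm:
  moves:
    - [2.8,-1.1,0,0,0,0.02,-1]
    - [5.6,-2.1,0,0,0,0.04,-1]
    - [8.4,-3.1,0,0,0,0.06,-1]
    - [11.3,-4,0,0,0,0.08,-1]

```text
time: 10.55
position: [506.1, 198.4, 8.7]
orientation: [[-1.0, 0.017, -0.003], [0.017, 1.0, -0.001], [0.003, -0.001, -1.0]]
force: [-5.5, -1.4, 4.2]
grip_width: 0.5
finger_force: 2.9
```

Call:
move_arm:
  moves:
    - [2.9,-0.9,0,0,0,0.02,-1]
    - [5.8,-1.8,0,0,0,0.04,-1]
    - [8.8,-2.6,0,0,0,0.06,-1]
    - [11.7,-3.4,0,0,0,0.08,-1]

```text
time: 10.95
position: [517.4, 195.0, 8.7]
orientation: [[-0.998, -0.063, -0.004], [-0.063, 0.998, -0.001], [0.004, -0.001, -1.0]]
force: [-6.8, -0.9, 3.5]
grip_width: 0.3
finger_force: 3.2
```

Call:
move_arm:
  moves:
    - [2.4,-0.5,0,0,0,0.016,-1]
    - [4.8,-1,0,0,0,0.032,-1]

```text
time: 11.15
position: [521.9, 193.7, 8.7]
orientation: [[-0.995, -0.095, -0.004], [-0.095, 0.995, -0.002], [0.004, -0.001, -1.0]]
force: [-6.2, -1.0, 3.6]
grip_width: 0.5
finger_force: 3.5
```

Call:
move_arm:
  moves:
    - [2.4,-0.5,0,0,0,0.016,-1]
    - [4.8,-1,0,0,0,0.032,-1]

```text
time: 11.35
position: [526.5, 192.7, 8.7]
orientation: [[-0.992, -0.127, -0.004], [-0.127, 0.992, -0.002], [0.005, -0.001, -1.0]]
force: [-7.5, -1.5, 5.4]
grip_width: 0.5
finger_force: 3.7
```

Call:
move_arm:
  moves:
    - [1.5,-0.2,0,0,0,0.01,-1]
    - [3,-0.4,0,0,0,0.02,-1]

```text
time: 11.55
position: [529.3, 192.2, 8.7]
orientation: [[-0.989, -0.146, -0.005], [-0.146, 0.989, -0.002], [0.005, -0.001, -1.0]]
force: [-7.7, -0.9, 4.9]
grip_width: 0.4
finger_force: 3.9
```

Call:
move_arm:
  moves:
    - [1.5,-0.2,0,0,0,0.01,-1]
    - [3,-0.4,0,0,0,0.02,-1]

```text
time: 11.75
position: [532.1, 191.7, 8.7]
orientation: [[-0.986, -0.166, -0.005], [-0.166, 0.986, -0.002], [0.006, -0.002, -1.0]]
force: [-6.3, -1.4, 4.6]
grip_width: 0.4
finger_force: 3.7
```

Call:
move_arm:
  moves:
    - [1,-0.1,0,0,0,0.007,-1]
    - [2,-0.2,0,0,0,0.014,-1]

```text
time: 11.95
position: [536.3, 191.9, 8.7]
orientation: [[-0.984, -0.179, -0.002], [-0.179, 0.984, -0.001], [0.002, -0.0, -1.0]]
force: [-5.7, -1.4, 4.3]
grip_width: 0.4
finger_force: 3.0
```

Call:
move_arm:
  moves:
    - [0.8,0,0,0,0,0.006,-1]
    - [1.6,0,0,0,0,0.012,-1]

```text
time: 12.15
position: [536.3, 191.8, 8.7]
orientation: [[-0.982, -0.191, -0.004], [-0.191, 0.982, -0.002], [0.004, -0.001, -1.0]]
force: [-8.2, -2.0, 6.1]
grip_width: 0.2
finger_force: 4.2
```

The arm jumped forward 4 mm and then stopped dead, which fits a click followed by the buffer. I'll push a little more to confirm.

Call:
move_arm:
  moves:
    - [1,0,0,0,0,0,-1]
    - [2,0,0,0,0,0,-1]

```text
time: 12.35
position: [536.4, 191.8, 8.7]
orientation: [[-0.981, -0.192, -0.007], [-0.192, 0.981, -0.003], [0.008, -0.001, -1.0]]
force: [-11.3, -1.5, 9.4]
grip_width: 0.4
finger_force: 5.9
```

Call:
move_arm:
  moves:
    - [0.8,0,0,0,0,0,-1]
    - [1.6,0,0,0,0,0,-1]
    - [1.6,0,0,0,0,0,-1]

```text
time: 12.65
position: [536.4, 191.8, 8.7]
orientation: [[-0.981, -0.192, -0.01], [-0.192, 0.981, -0.004], [0.01, -0.002, -1.0]]
force: [-12.8, -2.9, 9.6]
grip_width: 0.1
finger_force: 6.6
```

It's a hard stop at 13 N. I'll retreat and look.

Call:
move_arm:
  moves:
    - [-3,0,0,0,0,0,-1]
    - [-8,0,0,0,0,0,-1]
    - [-30,0,0,0,0,0,-1]
    - [-60,0,0,0,0,0,-1]
    - [-60,0,40,0,0,0,-1]
    - [-60,0,80,0,0,0,-1]
    - [-60,-40,120,0,0,0,-1]
    - [-60,-90,120,0,0,0,-1]
    - [-60,-140,120,0,0,0,-1]
    - [-60,-190,120,0,0,0,-1]
    - [-60,-240,120,0,0,0,-1]
    - [-60,-240,120,0,0,0,-1]

```text
time: 13.85
position: [483.6, -56.9, 127.9]
orientation: [[-0.984, -0.177, 0.001], [-0.177, 0.984, -0.005], [-0.001, -0.005, -1.0]]
force: [-0.4, -1.2, -0.5]
grip_width: 0.2
finger_force: 0.0
```

```bash
python3 look.py pics/c6.png
```

```text
13.9 [483.8 -53.5 128.4] [-0.7  0.6 -0. ]
```

View pics/c6.png

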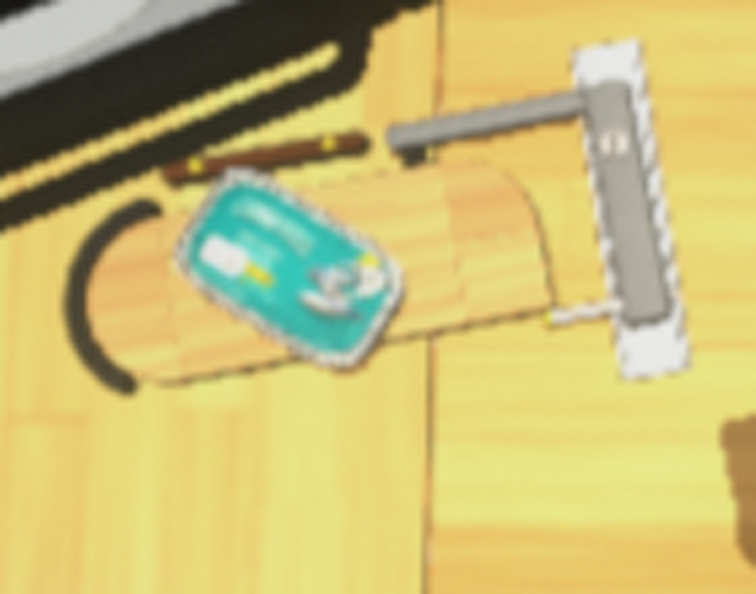

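The board's back edge is against the buffer at (413,160). The roller is back out at (550,318) in front of the front corner, the heel is in the cup, and the tin is on the board. I'll hand it in.

```bash
python3 -c "
from bench import r
print(r.close_job())"
```

```text
the job is handed in; nothing more can be done
None
```

The board is docked and the job handed in: the heel is in the cup, the roller has sprung out in front of the board, and the tin is still on it. The highest force reading was about 16 N overall (13 N horizontally), and it took about 14 s.

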